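Put the sound chromatography columns away in their V-cradles

ROBOT

A 6-joint arm with a two-finger parallel gripper is mounted at the origin on a cart in front of the work surface, level with it; the furniture and walls round the work are solid. World frame = base frame: x ahead of the robot, y to its left, z up, the work surface at z = 0. Lengths are in m, angles in rad, forces in N, time in s.
With the tool pointing down it reaches from about 0.35 to 0.85 m from the base axis. Payload 8.1 kg.
Tool frame: the origin (TCP) lies at the very end of the fingers, on their centre line; the grasp point (between the pads) lies 19 mm behind it; x points along the fingers, y is the direction in which the jaws open and shut, and the axes are right-handed (so a half turn about x gives the same grasp; the last joint's range is limited). The gripper opens to 93 mm and grips with 3 to 60 N. Pads are 15 mm wide; open, the fingers measure 128 mm over their backs; the gripper's body (75 mm by 188 mm) begins 65 mm behind the grasp point.
Start: joints at [-1.409, 0.13, 1.488, -0, 1.523, -0.085], TCP at [0.147, -0.582, 0.219] pointing down, gripper open.
Joint ranges: [-2.96, 2.96], [-0.89, 2.26], [0.02, 2.5], [-1.34, 4.48], [0, 2.73], [-2.66, 2.66]. Speed limits (rad/s): [2.39, 2.39, 2.79, 3.14, 3.14, 3.14].

INTERFACE

Orientations are given as a rotation vector (axis times angle).
In Python, from plant import * gives the robot as it stands. The module is installed in compiled form; this text tells all that it offers.
- The arm moves only by the tool apply_moves, never from a script. Its argument "series" is a list of rows, each an object with "jaw": the gripper's target within -1 to 1 (shut at 1, half-way at 0, fully open at -1); "linear": the shift along the tool's x, y, z normalised to -1 to 1, where 1 is 0.6 m, a list of three; "roll": the turn about the tool's x normalised to -1 to 1, where 1 is 30 degrees. A call has 1 to 20 rows; each row is the pose to reach, as a shift and turn from the pose measured when the call began, along the tool's axes at that moment; what a row does not reach only later rows make up. A row lasts 1/8 s, in which the tool goes at most 62.5 mm and 10.7 degrees, less where a joint would pass 70% of its speed; a pose out of reach is approached as far as the arm can. A call with a number of a shift or a turn outside -1 to 1 is refused whole. A call with a gripper value outside its range is refused whole. The fingers move at their own pace and stop on an object; "force" is the grip in N (left out, the last holds). Time passes only in rows, so rows that repeat a pose let the fingers close. It gives the time, the measured TCP pose, the force and the opening at its end, in the units of the state.
- read_state(): the state, without advancing time (a new reading comes with each control period).
- read_camera(name): name is "side" or "top" or "wrist"; returns a dict with "pixels" (480x640x3 uint8, blue, green, red), "intrinsics" (3x3 intrinsics, pixels), "D" ([k1, k2, p1, p2, k3] as OpenCV has them; the pictures are not rectified), "rvec" (rotation vector, rad) and "tvec" (3), from world to camera coordinates, as OpenCV has them; the wrist camera has in their place "tool_from_camera" (4x4, takes a point from camera to tool coordinates, whose origin is the TCP and whose axes are the tool frame's). Camera axes: x right, y down, z forward; pixel columns grow to the right and rows downward; lengths in m; the calibration is good to about 2 mm. A picture is of the moment at which its call begins: read the wrist's pose just before it. There is no depth.
- close_job(): hands the job in, once; it reports no verdict.
The state is a dict: "t": time; "q": joint angles; "dq": joint speeds; "joint_torque": joint torques, N m; "tool_pos": TCP position; "orientation": TCP orientation; "force": force on the tool from outside, world axes, zero at the start; "wrist_torque": the same for the moment, N m; "opening": finger opening in m.
Only numpy, scipy, OpenCV 4.12 (cv2) and the standard library are available. Lean on these libraries where they do the work, as an engineer would, in place of code of your own. Each camera call takes 0.05 s, during which the arm holds its last target. There are 200 camera calls.

TASK

Put the three sound chromatography columns away in the aluminium tray: a sound one has a nut at each end and nothing but smooth tube between. Lay each across the V-cradle that fits its length, down in both Vs with its nuts hanging just outside them, and leave the two look-alikes (the one with three nuts and the one with a bare end) lying where they are on the bench.

Things in the scene. Friction and masses are not known exactly. Their poses are not given: they have to be found in the camera images.
- tray: Shallow open aluminium tray fixed to the bench, 200 (x) by 255 (y) mm, walls 20 mm high, walls and floor 5 mm thick. Origin: centre of its underside on the bench, z up. The three V-cradles stand side by side on its floor about 80 mm apart along the tray's y, their grooves along the tray's x; which stands where varies
- column_long: Sound steel column: the long one, 168 mm overall, 136 mm of bare tube between its nuts. Smooth round tube 20 mm in diameter with a brass six-sided nut (32 mm across flats, 37 mm across corners, 16 mm long) at each end. Loose, about 200 g; lies on a nut flat, tube axis 16 mm above the bench. Origin: middle of the tube, on its axis; x along the tube, either end alike. Grasp mid-tube, across x, from above
- column_medium: Sound steel column: the medium one, 138 mm overall, 106 mm of bare tube between its nuts. Smooth round tube 20 mm in diameter with a brass six-sided nut (32 mm across flats, 37 mm across corners, 16 mm long) at each end. Loose, about 170 g; lies on a nut flat, tube axis 16 mm above the bench. Origin: middle of the tube, on its axis; x along the tube, either end alike. Grasp mid-tube, across x, from above
- column_short: Sound steel column: the short one, 108 mm overall, 76 mm of bare tube between its nuts. Smooth round tube 20 mm in diameter with a brass six-sided nut (32 mm across flats, 37 mm across corners, 16 mm long) at each end. Loose, about 140 g; lies on a nut flat, tube axis 16 mm above the bench. Origin: middle of the tube, on its axis; x along the tube, either end alike. Grasp mid-tube, across x, from above
- cradle_long: The longest black V-cradle, for the long column, fixed to the tray floor: two upright V-yokes (8 mm thick, 50 mm wide, tips 49 mm high) on a 6 mm base; 120 mm over the outsides of the yokes, 104 mm clear between them. The nuts hang outside with 8 mm to spare each end. Origin: centre of its underside; x along the groove, z up. A tube home in both Vs has its axis 42 mm above this origin
- cradle_medium: The middle-sized black V-cradle, for the medium column, fixed to the tray floor: two upright V-yokes (8 mm thick, 50 mm wide, tips 49 mm high) on a 6 mm base; 90 mm over the outsides of the yokes, 74 mm clear between them. The nuts hang outside with 8 mm to spare each end. Origin: centre of its underside; x along the groove, z up. A tube home in both Vs has its axis 42 mm above this origin
- cradle_short: The shortest black V-cradle, for the short column, fixed to the tray floor: two upright V-yokes (8 mm thick, 50 mm wide, tips 49 mm high) on a 6 mm base; 60 mm over the outsides of the yokes, 44 mm clear between them. The nuts hang outside with 8 mm to spare each end. Origin: centre of its underside; x along the groove, z up. A tube home in both Vs has its axis 42 mm above this origin
- joined_pair: Look-alike that does not belong: same 20 mm steel tube and the same 32 mm brass six-sided nuts, but 148 mm long with three nuts: one at each end and a third in the middle. It lies loose on the bench with its axis 16 mm up. Origin: middle of the tube on its axis; x along the tube
- bare_end: Look-alike that does not belong: same 20 mm steel tube and the same 32 mm brass six-sided nuts, but 140 mm long with one end bare: one nut at the -x end, the other standing off the far end (its centre at x = +25 mm), so that 37 mm of tube sticks out beyond it. It lies loose on the bench with its axis 16 mm up. Origin: middle of the tube on its axis; x along the tube
Not all that is in view belongs to the job. What is shaped like the column_medium but green is not meant.

How it is judged:
At the end, for the whole second after the job is handed in: Each sound column lies at rest in its own cradle: mid-tube within 12 mm of the cradle centre along the groove and 5 mm across, axis 42 mm (4 mm either way) above the cradle underside, aligned within 0.08 rad. Both look-alikes are within 30 mm of their start (x of column_long in the frame of cradle_long between -0.012 and 0.012 m and y of column_long in the frame of cradle_long between -0.005 and 0.005 m and z of column_long in the frame of cradle_long between 0.038 and 0.046 m and angle between the x axis of column_long and the x axis of cradle_long, either way round below 0.08 rad and linear speed of each of column_long, column_medium, column_short below 0.01 m/s and angular speed of each of column_long, column_medium, column_short below 0.1 rad/s and x of column_medium in the frame of cradle_medium between -0.012 and 0.012 m and y of column_medium in the frame of cradle_medium between -0.005 and 0.005 m and z of column_medium in the frame of cradle_medium between 0.038 and 0.046 m and angle between the x axis of column_medium and the x axis of cradle_medium, either way round below 0.08 rad and x of column_short in the frame of cradle_short between -0.012 and 0.012 m and y of column_short in the frame of cradle_short between -0.005 and 0.005 m and z of column_short in the frame of cradle_short between 0.038 and 0.046 m and angle between the x axis of column_short and the x axis of cradle_short, either way round below 0.08 rad and distance of each of joined_pair, bare_end from where it was at the start of the episode below 0.03 m); the robot touches nothing.
It fails at once if the look-alike joined_pair was moved more than 30 mm (distance of joined_pair from where it was at the start of the episode above 0.03 m).
It fails at once if the look-alike bare_end was moved more than 30 mm (distance of bare_end from where it was at the start of the episode above 0.03 m).
It also fails if it takes over 93 s, if anything falls off the work surface, if the arm or the gripper's body presses on something with over 40 N, if the wrist force passes 120 N, or if a joint passes its speed limit or range.

## Working session

There is one attempt and no reset: what is moved stays moved. The work goes in short steps, Python scripts to look and compute and a tool call to move; the robot and the scene stay as the last step left them, time stands still between calls to the robot, and variables do not carry over. Pictures are saved under pics/ and viewed, about 12 in all and at most 16, crops included, and the job is handed in when it is done.

Besides the shell and the picture viewer there is one more tool, called after "Emit:" by a JSON object that holds its "api" and its "payload", one argument or row to a line. apply_moves: Moves the arm, as the interface text tells. Its arguments: {"type":"object","properties":{"series":{"type":"array"},"force":{"type":"number"}},"required":["series"]}

```bash
mkdir -p pics; cat > h.py <<'E'
from plant import *
import numpy as np, cv2
from scipy.spatial.transform import Rotation as R
def cam(name):
    s=read_state(); c=read_camera(name)
    K=np.array(c["intrinsics"]);D=np.array(c["D"])
    if name=="wrist":
        T=np.array(c["tool_from_camera"]); W=np.eye(4)
        W[:3,:3]=R.from_rotvec(s["orientation"]).as_matrix();W[:3,3]=s["tool_pos"]
        M=W@T
    else:
        A=np.eye(4);A[:3,:3]=cv2.Rodrigues(np.array(c["rvec"]))[0];A[:3,3]=np.ravel(c["tvec"]);M=np.linalg.inv(A)
    return np.array(c["pixels"]),K,D,M
def ray(px,K,D,M,z):
    px=np.array(px,float).reshape(-1,1,2)
    u=cv2.undistortPoints(px,K,D).reshape(-1,2)
    d=np.c_[u,np.ones(len(u))]@M[:3,:3].T; o=M[:3,3]
    return o+d*((z-o[2])/d[:,2])[:,None]
def proj(P,K,D,M):
    A=np.linalg.inv(M)
    return cv2.projectPoints(np.array(P,float).reshape(-1,1,3),cv2.Rodrigues(A[:3,:3])[0],A[:3,3],K,D)[0].reshape(-1,2)
E
python3 - <<'E'
from h import *
for n in("top","side"):
    im,K,D,M=cam(n);cv2.imwrite(f"pics/{n}0.png",im);print(n,M[:3,3].round(3))
    print(ray([[0,0],[639,0],[639,479],[0,479],[320,240]],K,D,M,0.016).round(3))
s=read_state();print(s["t"],s["orientation"],R.from_rotvec(s["orientation"]).as_matrix().round(3),s["opening"])
print(read_camera("wrist")["tool_from_camera"])
E
```

```text
top [ 0.557 -0.007  1.191]
[[ 1.327  0.914  0.016]
 [ 1.282 -0.888  0.016]
 [-0.008 -0.816  0.016]
 [-0.003  0.872  0.016]
 [ 0.627  0.008  0.016]]
side [0.421 0.961 0.893]
[[ 3.495 -2.256  0.016]
 [-1.038 -2.731  0.016]
 [-0.058  0.539  0.016]
 [ 1.084  0.743  0.016]
 [ 0.627  0.     0.016]]
0.1 [ 2.09081073  0.26105409 -2.0909745 ] [[-0.     0.244 -0.97 ]
 [ 0.002 -0.97  -0.244]
 [-1.    -0.002 -0.   ]] 0.09326767604091918
[[ 1.25356525e-04 -2.78354362e-01  9.60478440e-01 -1.67669542e-01]
 [ 9.99999923e-01 -3.23333120e-04 -2.24219193e-04  2.97105124e-04]
 [ 3.72966881e-04  9.60478394e-01  2.78354300e-01 -7.75714649e-02]
 [ 0.00000000e+00  0.00000000e+00  0.00000000e+00  1.00000000e+00]]
```

View pics/top0.png

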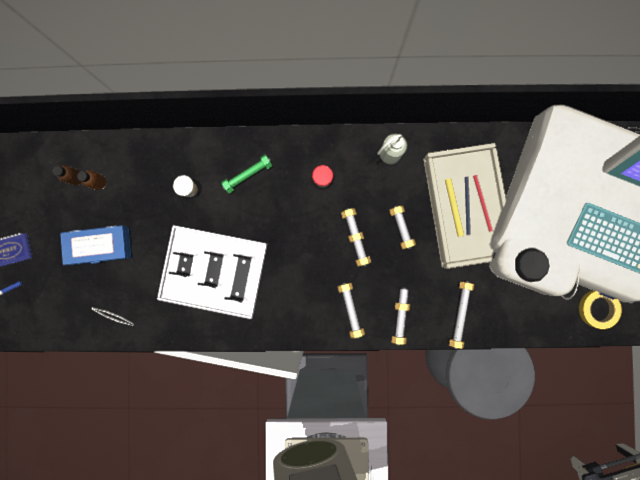

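View pics/side0.png

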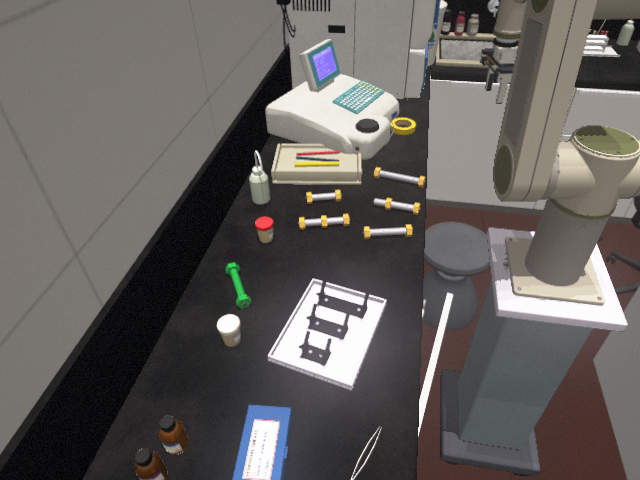

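Top view: the joined pair, with three nuts, is at (356,237). The candidate short column is at (403,227), the medium at (351,311) and the long at (462,315). The bare-end look-alike is at (400,316), with its bare end pointing up. The green decoy is at (246,174). The cradles are short at (181,264), medium at (212,268) and long at (239,277).

```bash
python3 - <<'E'
from h import *
im,K,D,M=cam("top");hsv=cv2.cvtColor(im,cv2.COLOR_BGR2HSV)
m=cv2.inRange(hsv,(12,90,90),(28,255,255));m[:,:320]=0;m[:,480:]=0;m[:200]=0;m[360:]=0
n,l,st,c=cv2.connectedComponentsWithStats(m)
P=[(c[i],st[i,4]) for i in range(1,n) if 15<st[i,4]<200]
for p,a in P: print(p.round(1),a,ray(p,K,D,M,0.02)[0].round(4))
pts=np.array([ray(p,K,D,M,0.02)[0] for p,_ in P]);px=np.array([p for p,_ in P])
for nm,a,b in(("short",(398,210),(408,244)),("medium",(345,289),(357,333)),("long",(467,287),(457,344)),("joined",(349,213),(363,261)),("bare",(403,308),(399,340))):
    i,j=[np.argmin(np.linalg.norm(px-q,axis=1)) for q in(a,b)]
    d=pts[i]-pts[j];print(nm,((pts[i]+pts[j])/2).round(4),"sep",np.linalg.norm(d).round(4),"ang",np.degrees(np.arctan2(d[1],d[0])).round(1))
t=np.zeros_like(m);cv2.fillPoly(t,[np.array([[180,232],[262,245],[248,312],[164,297]])],255)
b=((im.max(2)<70)&(t>0)).astype(np.uint8)*255;b=cv2.morphologyEx(b,cv2.MORPH_CLOSE,np.ones((3,3)))
n,l,st,c=cv2.connectedComponentsWithStats(b)
for i in range(1,n):
    if st[i,4]>80:
        r=cv2.minAreaRect(np.argwhere(l==i)[:,::-1].astype(np.float32));q=ray(cv2.boxPoints(r),K,D,M,0.045)
        print("cradle",np.round(r[0],1),st[i,4],ray(r[0],K,D,M,0.045)[0].round(4),[np.linalg.norm(q[k]-q[k-1]).round(3) for k in(1,2)],[np.degrees(np.arctan2(*(q[k]-q[k-1])[1::-1])).round(1) for k in(1,2)])
x,_,_,_=150,0,0,0
cr=np.vstack([cv2.resize(im[200:350,330:480],(600,600))[:, :],])
cv2.imwrite("pics/crop.png",np.hstack([cv2.resize(im[200:350,330:480],(400,400)),cv2.resize(im[220:320,155:255],(400,400))]))
E
```

```text
[401.2 208.5] 29 [ 0.7066 -0.2074  0.02  ]
[353.4 210.7] 26 [ 0.7024 -0.0815  0.02  ]
[392.1 211.4] 37 [ 0.6991 -0.1833  0.02  ]
[343.3 214.1] 33 [ 0.694  -0.0548  0.02  ]
[361.1 235. ] 23 [ 0.6382 -0.1007  0.02  ]
[350.6 238. ] 30 [ 0.6305 -0.0729  0.02  ]
[412.8 242.2] 26 [ 0.6173 -0.2355  0.02  ]
[403.6 245.2] 38 [ 0.6097 -0.2112  0.02  ]
[368.4 259.2] 23 [ 0.5743 -0.1186  0.02  ]
[358.2 262.4] 32 [ 0.5663 -0.0917  0.02  ]
[350.  285.6] 25 [ 0.5061 -0.0694  0.02  ]
[466.1 285.5] 79 [ 0.5024 -0.3719  0.02  ]
[339.8 288.5] 31 [ 0.4988 -0.0426  0.02  ]
[397.1 305.9] 36 [ 0.4518 -0.1908  0.02  ]
[407.5 307.1] 25 [ 0.4485 -0.2179  0.02  ]
[362.1 331.5] 28 [ 0.3871 -0.0988  0.02  ]
[351.6 334.3] 30 [ 0.3801 -0.0713  0.02  ]
[393.6 339.7] 37 [ 0.3648 -0.1799  0.02  ]
[403.8 340.7] 28 [ 0.362  -0.2064  0.02  ]
[456.  343.8] 91 [ 0.3521 -0.3414  0.02  ]
short [ 0.6581 -0.2093  0.02  ] sep 0.0969 ang 2.3
medium [ 0.4429 -0.0707  0.02  ] sep 0.1251 ang 26.7
long [ 0.4273 -0.3567  0.02  ] sep 0.1533 ang -11.5
joined [ 0.6344 -0.0866  0.02  ] sep 0.1365 ang 4.3
bare [ 0.4052 -0.2121  0.02  ] sep 0.0873 ang -7.5
```

View pics/crop.png

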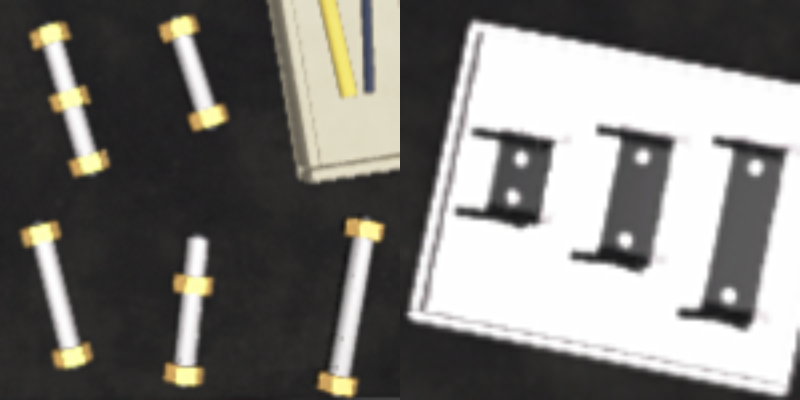

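The close crop confirms the choice. Nut separations are 153, 122 and 94 mm for the long, medium and short columns. The look-alikes have a third nut and a bare end.

```bash
cat >> h.py <<'E'
def go(x,y,z,tube_deg):
    s=read_state();Rm=R.from_rotvec(s["orientation"]).as_matrix();p=np.array(s["tool_pos"])
    L=Rm.T@(np.array([x,y,z])-p)/0.6
    cur=np.degrees(np.arctan2(Rm[1,1],Rm[0,1]));d=cur-(tube_deg-90);d=(d+90)%180-90
    print("t",round(s["t"],2),"tcp",p.round(4),"linear",L.round(4),"roll",round(d/30,3),"open",round(s["opening"],4),"q6",round(s["q"][5],2))
E
python3 - <<'E'
from h import *
im,K,D,M=cam("top")
for n,a,b in(("short",(185,259.5),(183,269.2)),("med",(215.5,259.2),(211.2,280)),("long",(243.7,261.7),(237,293.7))):
    q=ray([a,b],K,D,M,0.011);d=q[0]-q[1];print(n,q.mean(0).round(4),np.degrees(np.arctan2(d[1],d[0])).round(1))
go(.427,-.357,.15,-11.5)
E
```

```text
short [0.5669 0.3707 0.011 ] -11.6
med [0.5521 0.2917 0.011 ] -11.8
long [0.5299 0.2197 0.011 ] -12.1
t 0.25 tcp [ 0.1466 -0.5816  0.2182] linear [ 0.1138 -0.2486 -0.5447] roll 0.855 open 0.0929 q6 -0.09
```

Emit:
{"api": "apply_moves", "payload": {
  "series": [
    {"jaw": 0, "linear": [0.03, -0.04, -0.09], "roll": 0.2},
    {"jaw": 0, "linear": [0.06, -0.08, -0.18], "roll": 0.4},
    {"jaw": 0, "linear": [0.09, -0.13, -0.27], "roll": 0.6},
    {"jaw": 0, "linear": [0.114, -0.17, -0.36], "roll": 0.8},
    {"jaw": 0, "linear": [0.114, -0.21, -0.45], "roll": 0.855},
    {"jaw": 0, "linear": [0.114, -0.249, -0.545], "roll": 0.855},
    {"jaw": 0, "linear": [0.114, -0.249, -0.545], "roll": 0.855},
    {"jaw": 0, "linear": [0.114, -0.249, -0.545], "roll": 0.855},
    {"jaw": 0, "linear": [0.114, -0.249, -0.545], "roll": 0.855}
  ],
  "force": 25
}}

```text
t: 1.38
tool_pos: [0.4261, -0.3577, 0.1498]
orientation: [-2.114, 0.214, 2.115]
force: [-0.7, 0.1, 0.2]
opening: 0.0464
```

```bash
cat >> h.py <<'E'
def nuts(name):
    im,K,D,M=cam("wrist");hsv=cv2.cvtColor(im,cv2.COLOR_BGR2HSV)
    m=cv2.inRange(hsv,(10,80,70),(32,255,255));m=cv2.morphologyEx(m,cv2.MORPH_CLOSE,np.ones((15,15)))
    n,l,st,c=cv2.connectedComponentsWithStats(m)
    for i in range(1,n):
        if st[i,4]>300: print(c[i].round(0),st[i].tolist(),ray(c[i],K,D,M,0.02)[0].round(4))
    cv2.imwrite(f"pics/{name}.png",im)
E
python3 - <<'E'
from h import *
go(.427,-.357,.15,-11.5);nuts("w1")
E
```

```text
t 1.38 tcp [ 0.4261 -0.3577  0.1498] linear [-0.0003 -0.0014 -0.0012] roll -0.003 open 0.0464 q6 0.98
[67. 14.] [35, 0, 63, 35, 1706] [ 0.6101 -0.2218  0.02  ]
[318. 129.] [293, 117, 51, 25, 1253] [ 0.5019 -0.3723  0.02  ]
[120. 243.] [95, 226, 51, 33, 1134] [ 0.4497 -0.2038  0.02  ]
[319. 324.] [296, 305, 46, 34, 1077] [ 0.3505 -0.3415  0.02  ]
[ 19. 342.] [0, 323, 43, 41, 934] [ 0.384  -0.0884  0.02  ]
[193. 393.] [182, 353, 27, 80, 1156] [ 0.3071 -0.2199  0.02  ]
[446. 393.] [430, 353, 27, 80, 1133] [ 0.2625 -0.4373  0.02  ]
[407. 467.] [141, 448, 499, 32, 11473] [ 0.1884 -0.3925  0.02  ]
```

View pics/w1.png

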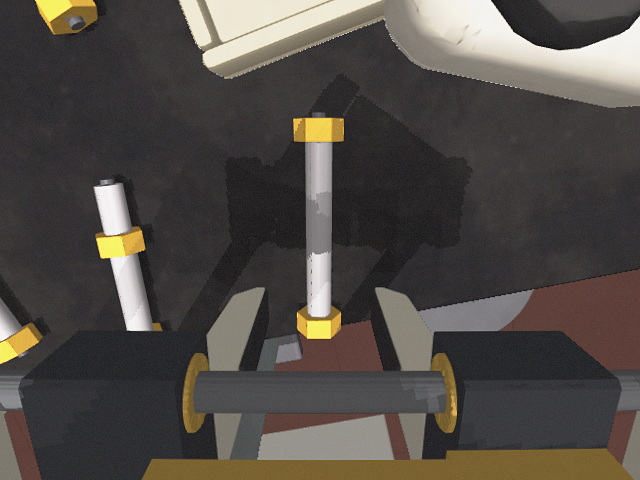

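Emit:
{"api": "apply_moves", "payload": {
  "series": [
    {"jaw": 0, "linear": [0.08, 0, 0], "roll": 0},
    {"jaw": 0, "linear": [0.16, -0.001, 0], "roll": 0},
    {"jaw": 0, "linear": [0.22, -0.001, 0], "roll": 0},
    {"jaw": 0, "linear": [0.242, -0.001, 0], "roll": 0},
    {"jaw": 0, "linear": [0.242, -0.001, 0], "roll": 0},
    {"jaw": 1, "linear": [0.242, -0.001, 0], "roll": 0},
    {"jaw": 1, "linear": [0.242, -0.001, 0], "roll": 0},
    {"jaw": 1, "linear": [0.242, -0.001, 0], "roll": 0},
    {"jaw": 1, "linear": [0.242, -0.001, 0], "roll": 0},
    {"jaw": 1, "linear": [0.242, -0.001, 0], "roll": 0},
    {"jaw": 1, "linear": [0.2, -0.001, 0], "roll": 0},
    {"jaw": 1, "linear": [0.12, -0.001, 0], "roll": 0},
    {"jaw": 1, "linear": [0.03, 0, 0], "roll": 0},
    {"jaw": 1, "linear": [-0.03, 0, 0], "roll": 0},
    {"jaw": 1, "linear": [-0.03, 0, 0], "roll": 0}
  ],
  "force": 30
}}

```text
t: 3.3
tool_pos: [0.4277, -0.3593, 0.1715]
orientation: [-2.121, 0.219, 2.111]
force: [-0.0, 0.2, -1.6]
opening: 0.0191
```

```bash
python3 - <<'E'
from h import *
go(.530,.220,.168,-12)
E
```

```text
t 3.3 tcp [ 0.4277 -0.3593  0.1715] linear [ 0.0028 -0.9801  0.0275] roll 0.013 open 0.0191 q6 0.98
```

```bash
python3 - <<'E'
from h import *
go(.42,.27,.20,-12)
E
```

```text
t 3.3 tcp [ 0.4277 -0.3593  0.1715] linear [-0.0516 -1.0247  0.2236] roll 0.013 open 0.0191 q6 0.98
```

Emit:
{"api": "apply_moves", "payload": {
  "series": [
    {"jaw": 1, "linear": [0, -0.06, 0.01], "roll": 0},
    {"jaw": 1, "linear": [-0.02, -0.15, 0.03], "roll": 0},
    {"jaw": 1, "linear": [-0.05, -0.25, 0.05], "roll": 0},
    {"jaw": 1, "linear": [-0.05, -0.35, 0.07], "roll": 0},
    {"jaw": 1, "linear": [-0.05, -0.45, 0.09], "roll": 0},
    {"jaw": 1, "linear": [-0.05, -0.55, 0.12], "roll": 0},
    {"jaw": 1, "linear": [-0.05, -0.65, 0.14], "roll": 0},
    {"jaw": 1, "linear": [-0.05, -0.75, 0.16], "roll": 0},
    {"jaw": 1, "linear": [-0.05, -0.85, 0.18], "roll": 0},
    {"jaw": 1, "linear": [-0.05, -0.93, 0.2], "roll": 0},
    {"jaw": 1, "linear": [-0.05, -1, 0.22], "roll": 0.013},
    {"jaw": 1, "linear": [-0.05, -1, 0.22], "roll": 0.013},
    {"jaw": 1, "linear": [-0.05, -1, 0.22], "roll": 0.013},
    {"jaw": 1, "linear": [-0.05, -1, 0.22], "roll": 0.013}
  ]
}}

```text
t: 5.05
tool_pos: [0.419, 0.2539, 0.1982]
orientation: [-2.116, 0.228, 2.108]
force: [-1.2, -0.3, -2.6]
opening: 0.0191
```

```bash
python3 - <<'E'
from h import *
go(.530,.220,.168,-12);nuts("w2")
E
```

```text
t 5.05 tcp [0.419  0.2539 0.1982] linear [ 0.0513  0.0163 -0.1925] roll -0.003 open 0.0191 q6 2.23
[319. 132.] [271, 108, 98, 49, 4592] [0.493  0.2373 0.02  ]
[263. 393.] [258, 353, 15, 80, 678] [0.2559 0.3459 0.02  ]
[375. 393.] [367, 353, 15, 80, 686] [0.2318 0.2351 0.02  ]
[324. 466.] [60, 418, 492, 62, 12325] [0.1529 0.3051 0.02  ]
```

View pics/w2.png

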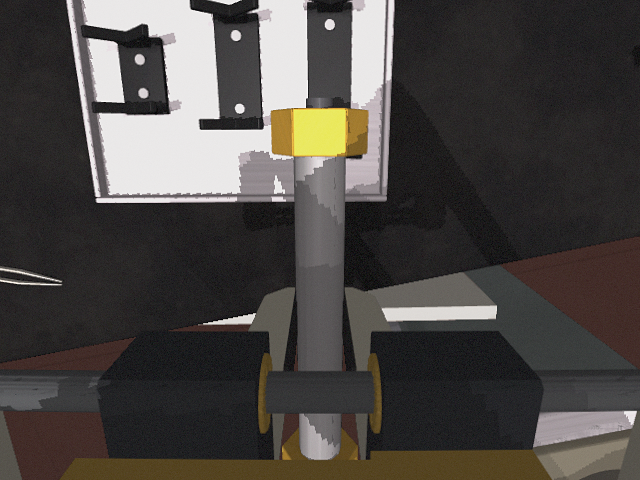

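```bash
python3 - <<'E'
from h import *
im,K,D,M=cam("wrist")
S={}
for n,a,b in(("short",(140,59),(143,93)),("med",(236,35),(239,108))):
    q=ray([a,b],K,D,M,0.011);d=q[0]-q[1];print(n,q.mean(0).round(4),np.linalg.norm(d).round(4),np.degrees(np.arctan2(d[1],d[0])).round(2))
q=ray((330,24),K,D,M,.011)[0];u=np.array([np.cos(np.radians(-12)),np.sin(np.radians(-12)),0])
print("long screw",q.round(4), "centre if sep 88/92",(q-u*.044).round(4),(q-u*.046).round(4))
s=read_state();Rm=R.from_rotvec(s["orientation"]).as_matrix()
P=ray((319,150),K,D,M,s["tool_pos"][2]+.0115);print("nut near end in tool",((P-s["tool_pos"])@Rm).round(4))
# front face far edge of nut top
print(((ray([(319,109),(319,156)],K,D,M,s["tool_pos"][2]+.0275)-s["tool_pos"])@Rm).round(4))
E
```

```text
short [0.5684 0.3725 0.011 ] 0.0265 -13.16
med [0.5541 0.2935 0.011 ] 0.0564 -12.57
long screw [0.5735 0.2112 0.011 ] centre if sep 88/92 [0.5305 0.2204 0.011 ] [0.5285 0.2208 0.011 ]
nut near end in tool [[-0.0112  0.0001 -0.0697]]
[[-0.0271  0.0001 -0.0839]
 [-0.0272  0.0001 -0.0685]]
```

```bash
python3 - <<'E'
from h import *
go(.5305,.220,.09,-12.3)
E
```

```text
t 5.15 tcp [0.4193 0.2541 0.1988] linear [ 0.1824  0.0161 -0.1922] roll 0.007 open 0.0194 q6 2.23
```

Emit:
{"api": "apply_moves", "payload": {
  "series": [
    {"jaw": 1, "linear": [0, 0.008, -0.09], "roll": 0.007},
    {"jaw": 1, "linear": [0.02, 0.016, -0.18], "roll": 0.007},
    {"jaw": 1, "linear": [0.1, 0.016, -0.192], "roll": 0.007},
    {"jaw": 1, "linear": [0.17, 0.016, -0.192], "roll": 0.007},
    {"jaw": 1, "linear": [0.182, 0.016, -0.192], "roll": 0.007},
    {"jaw": 1, "linear": [0.182, 0.016, -0.192], "roll": 0.007},
    {"jaw": 1, "linear": [0.182, 0.016, -0.192], "roll": 0.007},
    {"jaw": 1, "linear": [0.182, 0.016, -0.192], "roll": 0.007}
  ]
}}

```text
t: 6.15
tool_pos: [0.5317, 0.2206, 0.0924]
orientation: [-2.117, 0.23, 2.101]
force: [-0.6, 0.4, -2.1]
opening: 0.0196
```

```bash
python3 - <<'E'
from h import *
go(.5305,.220,.037,-12.3)
im,K,D,M=cam("wrist");im2=cam("side")[0][270:390,260:400]
cv2.imwrite("pics/w3.png",np.hstack([cv2.resize(im,(400,300)),cv2.resize(im2,(350,300))]))
E
```

```text
t 6.15 tcp [0.5317 0.2206 0.0924] linear [0.0924 0.0013 0.0024] roll 0.0 open 0.0196 q6 2.09
```

View pics/w3.png

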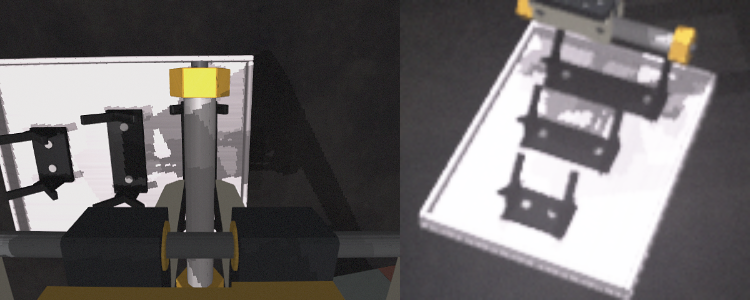

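```bash
python3 - <<'E'
from h import *
im,K,D,M=cam("wrist");cv2.imwrite("w3f.png",im)
g=im[150:200,240:400].max(2)<60
for r in range(0,50,4):
    x=np.where(g[r])[0]; print(150+r, (240+x.min(),240+x.max(),len(x)) if len(x) else None)
s=read_state();Rm=R.from_rotvec(s["orientation"]).as_matrix()
print(((ray([(270,168),(365,168),(317,168),(317,180)],K,D,M,.054)-s["tool_pos"])@Rm).round(4))
E
```

```text
150 None
154 None
158 None
162 (np.int64(289), np.int64(346), 6)
166 (np.int64(287), np.int64(357), 19)
170 (np.int64(271), np.int64(364), 41)
174 (np.int64(271), np.int64(364), 42)
178 (np.int64(271), np.int64(363), 41)
182 (np.int64(274), np.int64(346), 13)
186 (np.int64(289), np.int64(346), 7)
190 (np.int64(290), np.int64(346), 6)
194 (np.int64(290), np.int64(346), 6)
198 (np.int64(290), np.int64(346), 7)
[[ 0.0376 -0.0251 -0.0586]
 [ 0.0377  0.0232 -0.0586]
 [ 0.0376 -0.0012 -0.0586]
 [ 0.0376 -0.0012 -0.0525]]
```

Emit:
{"api": "apply_moves", "payload": {
  "series": [
    {"jaw": 1, "linear": [0.05, -0.002, 0], "roll": 0},
    {"jaw": 1, "linear": [0.08, -0.002, 0], "roll": 0},
    {"jaw": 1, "linear": [0.093, -0.002, 0], "roll": 0},
    {"jaw": 1, "linear": [0.093, -0.002, 0], "roll": 0},
    {"jaw": 1, "linear": [0.093, -0.002, 0], "roll": 0},
    {"jaw": 0.3, "linear": [0.093, -0.002, 0], "roll": 0},
    {"jaw": 0.3, "linear": [0.093, -0.002, 0], "roll": 0},
    {"jaw": 0.3, "linear": [0.093, -0.002, 0], "roll": 0},
    {"jaw": 0.3, "linear": [0.093, -0.002, 0], "roll": 0},
    {"jaw": 0.3, "linear": [0.05, -0.002, 0], "roll": 0},
    {"jaw": 0.3, "linear": [-0.03, 0, 0], "roll": 0},
    {"jaw": 0, "linear": [-0.1, 0, 0], "roll": 0},
    {"jaw": 0, "linear": [-0.13, 0, 0], "roll": 0},
    {"jaw": 0, "linear": [-0.13, 0, 0], "roll": 0}
  ]
}}

```text
t: 8.05
tool_pos: [0.5313, 0.2209, 0.1701]
orientation: [-2.118, 0.229, 2.101]
force: [-0.1, 0.3, -0.4]
opening: 0.0465
```

```bash
python3 - <<'E'
from h import *
go(.443,-.0705,.15,13.7)
nuts("w4")
E
```

```text
t 8.05 tcp [0.5313 0.2209 0.1701] linear [0.0338 0.5058 0.0406] roll -0.867 open 0.0465 q6 2.09
[319. 134.] [293, 121, 52, 26, 1268] [0.6046 0.2052 0.02  ]
[320. 335.] [298, 315, 45, 35, 1113] [0.4369 0.2406 0.02  ]
[193. 393.] [183, 353, 27, 80, 1073] [0.4025 0.3691 0.02  ]
[446. 393.] [430, 353, 27, 80, 1070] [0.3522 0.1392 0.02  ]
[407. 467.] [142, 449, 498, 31, 11379] [0.275  0.1878 0.02  ]
```

View pics/w4.png

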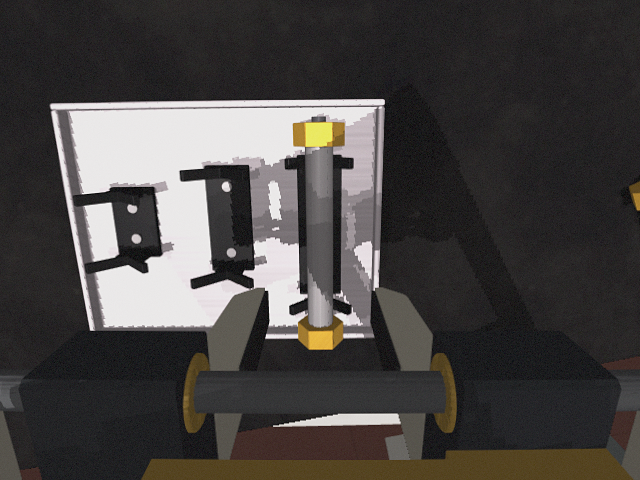

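The long column lies in both Vs, with its nuts outside at (319,134) and (320,335). Next I measure the other two cradles from this picture and then go to the medium column.

```bash
python3 - <<'E'
from h import *
im,K,D,M=cam("wrist")
for n,a,b,z in(("short",(132,208),(137,239),.011),("med",(226,187),(231,253),.011),("longcol",(319,134),(320,335),.051)):
    q=ray([a,b],K,D,M,z);d=q[0]-q[1];print(n,q.mean(0).round(4),np.linalg.norm(d).round(4),np.degrees(np.arctan2(d[1],d[0])).round(2))
E
```

```text
short [0.5654 0.3708 0.011 ] 0.0266 -10.43
med [0.5509 0.293  0.011 ] 0.0562 -11.59
longcol [0.5279 0.2205 0.051 ] 0.1541 -12.04
```

Emit:
{"api": "apply_moves", "payload": {
  "series": [
    {"jaw": 0, "linear": [0, 0.07, 0.005], "roll": -0.1},
    {"jaw": 0, "linear": [0, 0.17, 0.013], "roll": -0.3},
    {"jaw": 0, "linear": [0.01, 0.26, 0.02], "roll": -0.5},
    {"jaw": 0, "linear": [0.02, 0.35, 0.03], "roll": -0.7},
    {"jaw": 0, "linear": [0.03, 0.44, 0.04], "roll": -0.867},
    {"jaw": 0, "linear": [0.034, 0.506, 0.041], "roll": -0.867},
    {"jaw": 0, "linear": [0.034, 0.506, 0.041], "roll": -0.867},
    {"jaw": 0, "linear": [0.034, 0.506, 0.041], "roll": -0.867},
    {"jaw": 0, "linear": [0.034, 0.506, 0.041], "roll": -0.867}
  ]
}}

```text
t: 9.28
tool_pos: [0.4408, -0.07, 0.1471]
orientation: [2.093, 0.249, -2.09]
force: [-0.5, 1.0, 0.6]
opening: 0.0466
```

```bash
python3 - <<'E'
from h import *
nuts("w5");go(.443,-.0705,.0045,13.7)
E
```

```text
[593.  47.] [564, 30, 60, 35, 1679] [ 0.6142 -0.2214  0.02  ]
[411.  68.] [384, 52, 54, 33, 1591] [ 0.5703 -0.1034  0.02  ]
[319. 150.] [293, 137, 52, 26, 1267] [ 0.5022 -0.0552  0.02  ]
[485. 262.] [461, 242, 50, 40, 1046] [ 0.4502 -0.2021  0.02  ]
[318. 307.] [296, 289, 46, 34, 1143] [ 0.3816 -0.0844  0.02  ]
[193. 393.] [182, 353, 27, 80, 1166] [0.2771 0.0021 0.02  ]
[446. 393.] [431, 353, 27, 80, 1145] [ 0.3289 -0.2116  0.02  ]
[407. 467.] [141, 448, 499, 32, 11469] [ 0.2437 -0.2028  0.02  ]
t 9.32 tcp [ 0.441  -0.07    0.1474] linear [ 0.2381  0.0005 -0.0028] roll 0.004 open 0.0463 q6 1.06
```

Emit:
{"api": "apply_moves", "payload": {
  "series": [
    {"jaw": 0, "linear": [0.08, 0, -0.002], "roll": 0},
    {"jaw": 0, "linear": [0.16, 0, -0.002], "roll": 0},
    {"jaw": 0, "linear": [0.22, 0, -0.002], "roll": 0},
    {"jaw": 0, "linear": [0.238, 0, -0.002], "roll": 0},
    {"jaw": 0, "linear": [0.238, 0, -0.002], "roll": 0},
    {"jaw": 1, "linear": [0.238, 0, -0.002], "roll": 0},
    {"jaw": 1, "linear": [0.238, 0, -0.002], "roll": 0},
    {"jaw": 1, "linear": [0.238, 0, -0.002], "roll": 0},
    {"jaw": 1, "linear": [0.238, 0, -0.002], "roll": 0},
    {"jaw": 1, "linear": [0.238, 0, -0.002], "roll": 0},
    {"jaw": 1, "linear": [0.2, 0, -0.002], "roll": 0},
    {"jaw": 1, "linear": [0.12, 0, 0], "roll": 0},
    {"jaw": 1, "linear": [0.03, 0, 0], "roll": 0},
    {"jaw": 1, "linear": [-0.05, 0, 0], "roll": 0},
    {"jaw": 1, "linear": [-0.05, 0, 0], "roll": 0}
  ]
}}

```text
t: 11.2
tool_pos: [0.4435, -0.0707, 0.1818]
orientation: [2.1, 0.245, -2.081]
force: [0.4, 0.4, -3.4]
opening: 0.0191
```

```bash
python3 - <<'E'
from h import *
go(.5525,.293,.175,-12.2)
E
```

```text
t 11.2 tcp [ 0.4435 -0.0707  0.1818] linear [ 0.0093 -0.5454 -0.321 ] roll 0.867 open 0.0191 q6 1.06
```

Emit:
{"api": "apply_moves", "payload": {
  "series": [
    {"jaw": 1, "linear": [0, -0.06, -0.035], "roll": 0.1},
    {"jaw": 1, "linear": [0, -0.14, -0.082], "roll": 0.3},
    {"jaw": 1, "linear": [0, -0.22, -0.13], "roll": 0.5},
    {"jaw": 1, "linear": [0, -0.3, -0.177], "roll": 0.7},
    {"jaw": 1, "linear": [0, -0.38, -0.224], "roll": 0.867},
    {"jaw": 1, "linear": [0, -0.46, -0.271], "roll": 0.867},
    {"jaw": 1, "linear": [0, -0.545, -0.321], "roll": 0.867},
    {"jaw": 1, "linear": [0.05, -0.545, -0.321], "roll": 0.867},
    {"jaw": 1, "linear": [0.12, -0.545, -0.321], "roll": 0.867},
    {"jaw": 1, "linear": [0.15, -0.545, -0.321], "roll": 0.867},
    {"jaw": 1, "linear": [0.15, -0.545, -0.321], "roll": 0.867},
    {"jaw": 1, "linear": [0.15, -0.545, -0.321], "roll": 0.867}
  ]
}}

```text
t: 12.7
tool_pos: [0.5544, 0.2924, 0.0922]
orientation: [-2.124, 0.23, 2.097]
force: [0.0, 0.6, -1.6]
opening: 0.0193
```

```bash
python3 - <<'E'
from h import *
go(.5525,.293,.036,-12.2)
im,K,D,M=cam("wrist");cv2.imwrite("pics/w6.png",im)
E
```

```text
t 12.7 tcp [0.5544 0.2924 0.0922] linear [ 0.0937 -0.0005  0.0046] roll -0.001 open 0.0193 q6 2.2
```

View pics/w6.png

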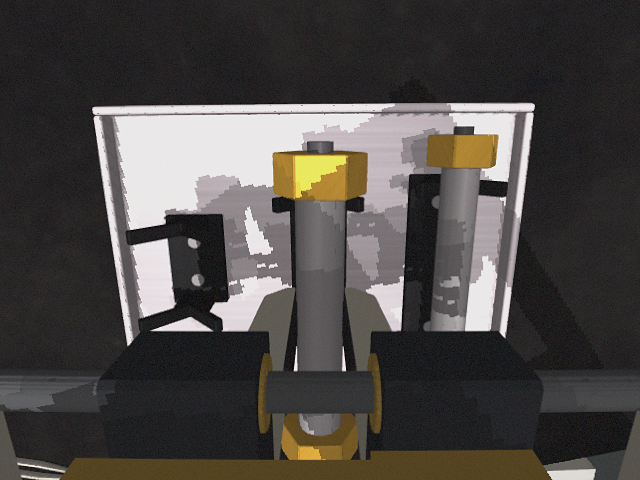

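```bash
python3 - <<'E'
from h import *
im,K,D,M=cam("wrist")
s=read_state();Rm=R.from_rotvec(s["orientation"]).as_matrix()
print(((ray([(272,205),(364,205),(364,198),(364,211)],K,D,M,.054)-s["tool_pos"])@Rm).round(4))
print(((ray([(320,153),(320,200)],K,D,M,.1197)-s["tool_pos"])@Rm).round(4))
E
```

```text
[[ 0.0394 -0.0246 -0.039 ]
 [ 0.0395  0.0237 -0.039 ]
 [ 0.0396  0.0236 -0.0427]
 [ 0.0395  0.0237 -0.0358]]
[[-0.0258  0.0004 -0.0695]
 [-0.026   0.0004 -0.0531]]
```

Emit:
{"api": "apply_moves", "payload": {
  "series": [
    {"jaw": 1, "linear": [0.05, -0.001, 0.003], "roll": 0},
    {"jaw": 1, "linear": [0.08, -0.001, 0.003], "roll": 0},
    {"jaw": 1, "linear": [0.093, -0.001, 0.003], "roll": 0},
    {"jaw": 1, "linear": [0.093, -0.001, 0.003], "roll": 0},
    {"jaw": 1, "linear": [0.093, -0.001, 0.003], "roll": 0},
    {"jaw": 0.3, "linear": [0.093, -0.001, 0.003], "roll": 0},
    {"jaw": 0.3, "linear": [0.093, -0.001, 0.003], "roll": 0},
    {"jaw": 0.3, "linear": [0.093, -0.001, 0.003], "roll": 0},
    {"jaw": 0.3, "linear": [0.093, -0.001, 0.003], "roll": 0},
    {"jaw": 0.3, "linear": [0.05, -0.001, 0.003], "roll": 0},
    {"jaw": 0.3, "linear": [-0.03, 0, 0], "roll": 0},
    {"jaw": 0, "linear": [-0.1, 0, 0], "roll": 0},
    {"jaw": 0, "linear": [-0.13, 0, 0], "roll": 0},
    {"jaw": 0, "linear": [-0.13, 0, 0], "roll": 0}
  ]
}}

```text
t: 14.55
tool_pos: [0.5546, 0.2934, 0.172]
orientation: [-2.127, 0.228, 2.093]
force: [0.7, -0.4, -0.7]
opening: 0.0464
```

```bash
python3 - <<'E'
from h import *
nuts("w7");go(.658,-.209,.15,17.4)
E
```

```text
[425. 147.] [400, 135, 51, 25, 1215] [0.6021 0.1984 0.02  ]
[319. 157.] [294, 145, 51, 25, 1210] [0.612  0.2807 0.02  ]
[321. 316.] [298, 298, 46, 33, 1093] [0.4781 0.3086 0.02  ]
[193. 393.] [183, 353, 27, 80, 1076] [0.4264 0.4416 0.02  ]
[446. 393.] [430, 353, 27, 80, 1074] [0.3763 0.2112 0.02  ]
[406. 467.] [141, 449, 499, 31, 11357] [0.2997 0.2602 0.02  ]
t 14.6 tcp [0.5536 0.2929 0.1699] linear [ 0.0397  0.7807 -0.3467] roll -0.987 open 0.0469 q6 2.2
```

View pics/w7.png

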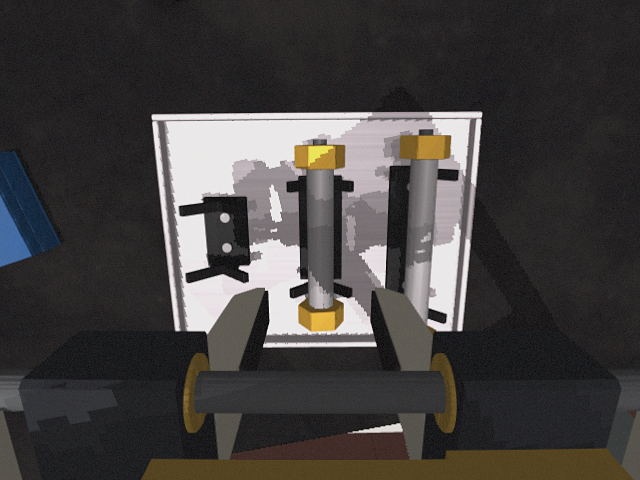

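Medium is seated, with its nuts at (319,157) and (321,316) and both yokes inside them. Now the short one.

```bash
python3 - <<'E'
from h import *
im,K,D,M=cam("wrist")
q=ray([(224,217),(227,248)],K,D,M,.011);print(q.mean(0).round(4))
q=ray([(319,157),(321,316)],K,D,M,.051);print(q.mean(0).round(4))
E
```

```text
[0.5657 0.371  0.011 ]
[0.5522 0.2923 0.051 ]
```

Emit:
{"api": "apply_moves", "payload": {
  "series": [
    {"jaw": 0, "linear": [0, 0.06, -0.027], "roll": -0.08},
    {"jaw": 0, "linear": [0, 0.15, -0.067], "roll": -0.2},
    {"jaw": 0, "linear": [0, 0.24, -0.107], "roll": -0.35},
    {"jaw": 0, "linear": [0, 0.33, -0.147], "roll": -0.5},
    {"jaw": 0, "linear": [0, 0.42, -0.187], "roll": -0.65},
    {"jaw": 0, "linear": [0.01, 0.51, -0.227], "roll": -0.8},
    {"jaw": 0, "linear": [0.02, 0.6, -0.267], "roll": -0.987},
    {"jaw": 0, "linear": [0.03, 0.69, -0.307], "roll": -0.987},
    {"jaw": 0, "linear": [0.04, 0.781, -0.347], "roll": -0.987},
    {"jaw": 0, "linear": [0.04, 0.781, -0.347], "roll": -0.987},
    {"jaw": 0, "linear": [0.04, 0.781, -0.347], "roll": -0.987},
    {"jaw": 0, "linear": [0.04, 0.781, -0.347], "roll": -0.987}
  ]
}}

```text
t: 16.15
tool_pos: [0.6571, -0.2079, 0.148]
orientation: [2.063, 0.309, -2.045]
force: [0.4, -0.0, -0.3]
opening: 0.047
```

```bash
python3 - <<'E'
from h import *
nuts("w8");go(.658,-.209,.0045,17.4)
E
```

```text
[148. 126.] [121, 114, 54, 25, 1272] [ 0.6975 -0.0681  0.02  ]
[521. 226.] [482, 124, 78, 208, 5482] [ 0.7104 -0.3545  0.02  ]
[319. 173.] [295, 160, 50, 27, 1259] [ 0.7022 -0.195   0.02  ]
[155. 218.] [131, 203, 50, 29, 1180] [ 0.633  -0.0866  0.02  ]
[318. 292.] [295, 275, 47, 32, 1133] [ 0.6124 -0.2224  0.02  ]
[162. 300.] [139, 281, 48, 35, 1157] [ 0.5684 -0.1049  0.02  ]
[193. 393.] [182, 353, 27, 80, 1156] [ 0.4906 -0.1467  0.02  ]
[446. 393.] [430, 353, 28, 80, 1134] [ 0.5552 -0.3567  0.02  ]
[397. 466.] [141, 422, 499, 58, 12242] [ 0.4687 -0.3434  0.02  ]
t 16.2 tcp [ 0.6573 -0.2079  0.1485] linear [2.399e-01 1.000e-04 1.400e-03] roll 0.003 open 0.0463 q6 0.89
```

Emit:
{"api": "apply_moves", "payload": {
  "series": [
    {"jaw": 0, "linear": [0.08, 0, 0], "roll": 0},
    {"jaw": 0, "linear": [0.16, 0, 0], "roll": 0},
    {"jaw": 0, "linear": [0.22, 0, 0], "roll": 0},
    {"jaw": 0, "linear": [0.239, 0, 0], "roll": 0},
    {"jaw": 0, "linear": [0.239, 0, 0], "roll": 0},
    {"jaw": 1, "linear": [0.239, 0, 0], "roll": 0},
    {"jaw": 1, "linear": [0.239, 0, 0], "roll": 0},
    {"jaw": 1, "linear": [0.239, 0, 0], "roll": 0},
    {"jaw": 1, "linear": [0.239, 0, 0], "roll": 0},
    {"jaw": 1, "linear": [0.239, 0, 0], "roll": 0},
    {"jaw": 1, "linear": [0.2, 0, 0], "roll": 0},
    {"jaw": 1, "linear": [0.12, 0, 0], "roll": 0},
    {"jaw": 1, "linear": [0.03, 0, 0], "roll": 0},
    {"jaw": 1, "linear": [-0.05, 0, 0], "roll": 0},
    {"jaw": 1, "linear": [-0.05, 0, 0], "roll": 0}
  ]
}}

```text
t: 18.08
tool_pos: [0.6602, -0.209, 0.1868]
orientation: [2.071, 0.302, -2.032]
force: [-0.0, -0.2, -0.1]
opening: 0.0191
```

```bash
python3 - <<'E'
from h import *
go(.567,.371,.175,-12)
E
```

```text
t 18.07 tcp [ 0.6602 -0.209   0.1868] linear [ 0.0071 -0.9689 -0.1421] roll 0.983 open 0.0191 q6 0.89
```

Emit:
{"api": "apply_moves", "payload": {
  "series": [
    {"jaw": 1, "linear": [0, -0.06, -0.008], "roll": 0.08},
    {"jaw": 1, "linear": [0, -0.15, -0.022], "roll": 0.2},
    {"jaw": 1, "linear": [0, -0.25, -0.037], "roll": 0.35},
    {"jaw": 1, "linear": [0, -0.35, -0.052], "roll": 0.5},
    {"jaw": 1, "linear": [0, -0.45, -0.066], "roll": 0.65},
    {"jaw": 1, "linear": [0, -0.55, -0.081], "roll": 0.8},
    {"jaw": 1, "linear": [0, -0.65, -0.096], "roll": 0.983},
    {"jaw": 1, "linear": [0, -0.75, -0.11], "roll": 0.983},
    {"jaw": 1, "linear": [0, -0.85, -0.125], "roll": 0.983},
    {"jaw": 1, "linear": [0, -0.92, -0.135], "roll": 0.983},
    {"jaw": 1, "linear": [0, -0.969, -0.142], "roll": 0.983},
    {"jaw": 1, "linear": [0.05, -0.969, -0.142], "roll": 0.983},
    {"jaw": 1, "linear": [0.12, -0.969, -0.142], "roll": 0.983},
    {"jaw": 1, "linear": [0.155, -0.969, -0.142], "roll": 0.983},
    {"jaw": 1, "linear": [0.155, -0.969, -0.142], "roll": 0.983},
    {"jaw": 1, "linear": [0.155, -0.969, -0.142], "roll": 0.983},
    {"jaw": 1, "linear": [0.155, -0.969, -0.142], "roll": 0.983}
  ]
}}

```text
t: 20.2
tool_pos: [0.5701, 0.3708, 0.0887]
orientation: [-2.139, 0.228, 2.087]
force: [0.2, 0.3, 0.0]
opening: 0.0187
```

```bash
python3 - <<'E'
from h import *
go(.567,.371,.036,-12)
im,K,D,M=cam("wrist");cv2.imwrite("pics/w9.png",im)
E
```

```text
t 20.2 tcp [0.5701 0.3708 0.0887] linear [0.0877 0.0005 0.0073] roll -0.001 open 0.0187 q6 2.3
```

View pics/w9.png

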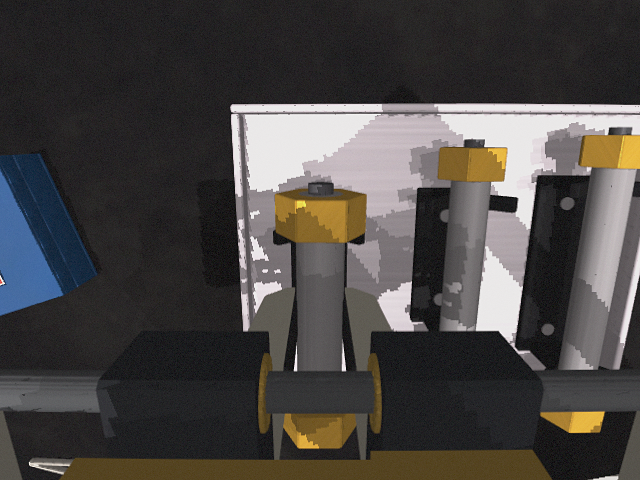

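```bash
python3 - <<'E'
from h import *
im,K,D,M=cam("wrist")
s=read_state();Rm=R.from_rotvec(s["orientation"]).as_matrix();print(Rm[:,0].round(3))
w=lambda p,z:((ray(p,K,D,M,z)-s["tool_pos"])@Rm).round(4)
print(w([(272,240),(365,240),(365,244)],.054))
print(w([(320,194),(320,242)],.1162))
for r in range(230,250,2): print(r,im[r,268:292:3].max(1),im[r,350:372:3].max(1))
E
```

```text
[ 0.023 -0.008 -1.   ]
[[ 0.0345 -0.025  -0.0215]
 [ 0.0347  0.024  -0.0214]
 [ 0.0346  0.0241 -0.0192]]
[[-0.0268  0.0002 -0.0555]
 [-0.0272  0.0002 -0.0379]]
230 [117 120  16 109 110 109 110 110] [124 124 120 120 128 138 121 119]
232 [122 124  21 103 111 107 111 114] [123 126 124 119 125 124 122 123]
234 [122 122  24  32  92 109 103 107] [126 119 123 122  50 128 124 125]
236 [117 122  27  35  28  66 110 111] [126 127 123  50  20 127 122 121]
238 [121 125  24  26  24  27  33 105] [130 105  25  29  12 124 122 120]
240 [122 126  21  26  19  26  26  11] [ 89  25  27  31  24 150 121 142]
242 [120 121  26  24  24  24  28  70] [ 57   9  26  21  24 167 166 163]
244 [121 122  91  47  50  99 128 129] [167 148 122  67 131 166 162 162]
246 [122 124 124 128 127 123 123 124] [163 164 168 168 166 165 163 163]
248 [125 122 121 127 121 127 124 125] [153 167 167 166 164 167 165 165]
```

Emit:
{"api": "apply_moves", "payload": {
  "series": [
    {"jaw": 1, "linear": [0.02, -0.001, 0.006], "roll": 0},
    {"jaw": 1, "linear": [0.06, -0.001, 0.006], "roll": 0},
    {"jaw": 1, "linear": [0.08, -0.001, 0.006], "roll": 0},
    {"jaw": 1, "linear": [0.087, -0.001, 0.006], "roll": 0},
    {"jaw": 1, "linear": [0.087, -0.001, 0.006], "roll": 0},
    {"jaw": 0.3, "linear": [0.087, -0.001, 0.006], "roll": 0},
    {"jaw": 0.3, "linear": [0.087, -0.001, 0.006], "roll": 0},
    {"jaw": 0.3, "linear": [0.087, -0.001, 0.006], "roll": 0},
    {"jaw": 0.3, "linear": [0.087, -0.001, 0.006], "roll": 0},
    {"jaw": 0.3, "linear": [0.05, -0.001, 0.006], "roll": 0},
    {"jaw": 0.3, "linear": [-0.03, 0, 0.006], "roll": 0},
    {"jaw": 0, "linear": [-0.1, 0, 0.006], "roll": 0},
    {"jaw": 0, "linear": [-0.18, 0, 0.04], "roll": 0},
    {"jaw": 0, "linear": [-0.2, 0, 0.08], "roll": 0},
    {"jaw": 0, "linear": [-0.2, 0.05, 0.08], "roll": 0},
    {"jaw": 0, "linear": [-0.2, 0.05, 0.08], "roll": 0},
    {"jaw": 0, "linear": [-0.2, 0.05, 0.08], "roll": 0}
  ]
}}

```text
t: 22.42
tool_pos: [0.5141, 0.3526, 0.2082]
orientation: [-2.139, 0.228, 2.086]
force: [-0.7, -0.4, -0.6]
opening: 0.0464
```

```bash
python3 - <<'E'
from h import *
nuts("w10")
E
```

```text
[480.  77.] [457, 64, 48, 28, 1128] [0.6076 0.1935 0.02  ]
[383.  86.] [360, 73, 47, 27, 1080] [0.6175 0.2753 0.02  ]
[281. 114.] [258, 103, 47, 24, 1028] [0.6131 0.3646 0.02  ]
[284. 231.] [263, 217, 43, 26, 900] [0.5132 0.3855 0.02  ]
[378. 242.] [357, 228, 42, 27, 892] [0.4849 0.3032 0.02  ]
[464. 269.] [442, 253, 44, 29, 918] [0.4419 0.228  0.02  ]
[193. 393.] [183, 353, 26, 80, 1079] [0.3656 0.5176 0.02  ]
[446. 393.] [431, 353, 26, 80, 1083] [0.3105 0.2614 0.02  ]
[407. 467.] [142, 445, 498, 35, 11351] [0.2263 0.3155 0.02  ]
```

View pics/w10.png

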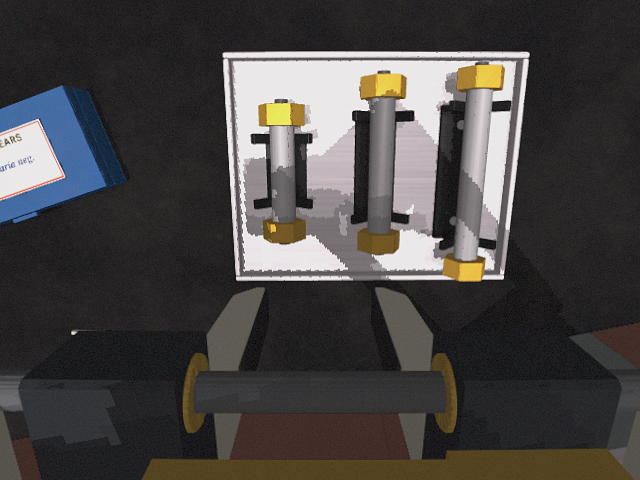

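All three look home: short nuts at (281,114) and (284,231), medium at (383,86) and (378,242), long at (480,77) and (464,269). Next is a numeric check of the fit, and of the look-alikes from the top camera.

```bash
python3 - <<'E'
from h import *
im,K,D,M=cam("wrist")
u=np.array([np.cos(np.radians(-12)),np.sin(np.radians(-12)),0]);v=np.array([-u[1],u[0],0])
for n,N,Y in(("short",[(281,114),(284,231)],[(252,139),(312,138),(254,203),(312,203)]),("med",[(383,86),(378,242)],[(353,115),(413,116),(351,218),(408,219)]),("long",[(480,77),(464,269)],[(507,105),(492,243)])):
    q=ray(N,K,D,M,.051);y=ray(Y,K,D,M,.053);e=q.mean(0)-y.mean(0);d=q[0]-q[1]
    print(n,"along",(e@u).round(4),"across",(e@v).round(4),"ang",np.degrees(np.arctan2(d[1],d[0])).round(2),"sep",np.linalg.norm(d).round(4),"nut mid",q.mean(0).round(4))
a=cv2.imread("pics/top0.png").astype(int);b=cam("top")[0].astype(int)
for n,(x0,x1,y0,y1) in(("joined",(338,375,203,270)),("bare",(388,415,285,348))): print(n,np.abs(a-b)[y0:y1,x0:x1].mean().round(2))
E
```

```text
short along -0.0027 across 0.0002 ang -11.86 sep 0.0936 nut mid [0.565  0.3718 0.051 ]
med along 0.0006 across 0.0004 ang -11.76 sep 0.1238 nut mid [0.5539 0.2934 0.051 ]
long along -0.0016 across 0.0216 ang -11.49 sep 0.1548 nut mid [0.5299 0.222  0.051 ]
joined 0.82
bare 0.83
```

```bash
python3 -c "
from plant import *
print(close_job())"
```

```text
the job is handed in; nothing more can be done
None
```

I placed the long, medium and short columns in their own cradles and handed the job in at about 22.5 s of the 93 s allowed. The hand-in gives no verdict.

**Fit along the groove:** in the last wrist picture each column's middle was within about 3 mm of its cradle centre (short -2.7 mm, medium +0.6 mm, long -1.6 mm).

**Seating:** the columns lay at -11.5° to -11.9°, against about -12° for the cradles, and all nuts hung outside the yokes. I did not measure the seated height directly; I judged it from the pictures.

**Fit across the groove:** short and medium were centred within 0.5 mm. The figure for long came out at 21.6 mm, but only the right-hand yoke tips were visible. They stand 25 mm off the centre line, which leaves about 3 mm. The limit is 5 mm, so this is the loosest check.

**Look-alikes:** the top camera showed no change at either the three-nut or the bare-end one.

The arm ended clear of everything, and no force reading at the end of a move was above 4 N.

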